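# Sweep the packing blocks off the jig plate into the catch tray

## Robot

A 6-joint arm with a two-finger parallel gripper is mounted at the origin on the work surface. World frame = base frame: x ahead of the robot, y to its left, z up, the work surface at z = 0. Lengths are in m, angles in rad, forces in N, time in s.
With the tool pointing down it reaches from about 0.35 to 0.95 m from the base axis. Payload 17.4 kg.
Tool frame: the origin (TCP) lies at the very end of the fingers, on their centre line; the grasp point (between the pads) lies 19 mm behind it (grasp_offset is the distance from the TCP to the grasp point, in m); y points along the fingers, x is the direction in which the jaws open and shut, and the axes are right-handed (so a half turn about y gives the same grasp; the last joint's range is limited). The gripper opens to 93 mm and grips with 3 to 60 N. Pads are 15 mm wide; open, the fingers measure 128 mm over their backs; the gripper's body (75 mm by 188 mm) begins 65 mm behind the grasp point.
Start: joints at [1.248, 0.116, 1.442, -0, 1.584, -0.038], TCP at [0.19, 0.648, 0.219] pointing down, gripper open.
Joint ranges: [-2.83, 2.83], [-0.83, 2.19], [0.07, 2.5], [-1.14, 4.28], [0.01, 3], [-2.97, 2.97]. Speed limits (rad/s): [1.89, 1.89, 2.22, 3.14, 3.14, 3.14].

## Interface

Orientations are given as a unit quaternion [x, y, z, w].
In Python, from workcell import * gives the robot as it stands. The module is installed in compiled form; this text tells all that it offers.
- The arm moves only by the tool drive_tool, never from a script. Its argument "deltas" is a list of rows, each a list of 3 entries, a list of its own where there are three numbers: the opening, from 0 (shut) to 1 (fully open), then the shift along the tool's x, y, z in cm, then the turn about the tool's y in degrees. In form: [[gripper, [tx, ty, tz], twist], ...]. A call has exactly 8 rows; each row is the pose to reach, as a shift and turn from the pose commanded when the call began, along the tool's axes at that moment; what a row does not reach only later rows make up. A row lasts 1/8 s, in which the tool goes at most 62.5 mm and 10.7 degrees, less where a joint would pass 70% of its speed; a pose out of reach is approached as far as the arm can. A call with a gripper value outside its range is refused whole. The fingers move at their own pace and stop on an object; "squeeze" is the grip in N (left out, the last holds). Time passes only in rows, so rows that repeat a pose let the fingers close, or fill a call up. It gives the time, the measured TCP pose, the force and the opening at its end, in the units of the state.
- sense(): the state, without advancing time (a new reading comes with each control period).
- capture(name): name is "side" or "top"; returns (picture, depth): 384x512x3 uint8, red, green, blue; 384x512 float32, m along the optical axis (not along the pixel's ray), 0 where there is no reading.
- camera_params(name): a dict with "fx", "fy", "cx", "cy" (pixels), "k1" (the pictures are not rectified: a ray, as slopes to the right and down, at radius r is drawn at 1 + k1 r^2 times it, then the intrinsics apply), "R" (3x3) and "t" (3): a world point X has camera coordinates R X + t. Camera axes: x right, y down, z forward; pixel columns grow to the right and rows downward; lengths in m; the calibration is good to about 2 mm. A picture is of the moment at which its call begins. camera_params takes no time and is no camera call.
- job_done(): hands the job in, once; it reports no verdict.
The state is a dict: "clock": time; "joint_positions": joint angles; "dq": joint speeds; "tau": joint torques, N m; "tcp_pos": TCP position; "tool_rot": TCP orientation; "contact_force": force on the tool from outside, world axes, zero at the start; "wrist_torque": the same for the moment, N m; "width": finger opening in m.
Only numpy, scipy, OpenCV 4.12 (cv2) and the standard library are available. Lean on these libraries where they do the work, as an engineer would, in place of code of your own. Each camera call takes 0.05 s, during which the arm holds its last target. There are 200 camera calls.

## Task

Clear the jig plate for the next panel: with closed fingers, sweep the three rectangular wooden blocks across the plate and over its far edge, so that all three drop into the catch tray. Push them only, do not pick them up, and leave the two round wooden pads standing where they are and everything else on the table undisturbed.

Things in the scene. Friction and masses are not known exactly. Their poses are not given: they have to be found in the camera images.
- jig: Fixed aluminium jig plate on a plywood base; catch tray along its far edge. Origin on the table (height 0); x runs level across the plate towards the tray, y level, z up. In this frame the flat plate top lies 40 mm up and spans x -80 to +80 mm, y -270 to +180 mm; its edges at x -80 and +80 have no raised rim.
- tray (a point): Middle of the tray's inner floor, axes as the jig's: 120 mm along jig x, 4 mm above the table (36 mm below the plate top). The steel tray adjoins the plate edge with no gap; its inside runs in x from 40 mm before to 37 mm past this point and 167 mm each way in y. Far wall 50 mm high (10 mm above the plate top), end walls 36 mm high.
- clamp (a point): Top of the red toggle clamp fixed at the plate's -y end, 55 mm above the plate top; it holds a 4 mm rosewood template on the plate. Template and clamp take up the plate from jig y -185 mm outwards, and the handle reaches to y -333 mm. Not part of the job.
- block1_centre (a point): Centre of a loose rectangular hardwood block, 38 x 28 x 20 mm, 12 to 23 g, lying flat on the jig plate at any yaw (one of three alike); slides under a light push. Blocks and pads start in any order in a row along jig y, about 64 mm apart (52 at least), within 136 mm of the jig's origin in y and at jig x -31 to +26 mm, so a straight lane along jig x holds one thing each.
- block2_centre (a point): Centre of a loose rectangular hardwood block, 38 x 28 x 20 mm, 12 to 23 g, lying flat on the jig plate at any yaw (one of three alike); slides under a light push. Blocks and pads start in any order in a row along jig y, about 64 mm apart (52 at least), within 136 mm of the jig's origin in y and at jig x -31 to +26 mm, so a straight lane along jig x holds one thing each.
- block3_centre (a point): Centre of a loose rectangular hardwood block, 38 x 28 x 20 mm, 12 to 23 g, lying flat on the jig plate at any yaw (one of three alike); slides under a light push. Blocks and pads start in any order in a row along jig y, about 64 mm apart (52 at least), within 136 mm of the jig's origin in y and at jig x -31 to +26 mm, so a straight lane along jig x holds one thing each.
- pad1_centre (a point): Centre of a loose round hardwood press pad, an upright cylinder 30 mm in diameter and 38 mm high, of the same wood as the blocks, standing on the jig plate between or beside the blocks (one of two alike); it is to stay as it stands.
- pad2_centre (a point): Centre of a loose round hardwood press pad, an upright cylinder 30 mm in diameter and 38 mm high, of the same wood as the blocks, standing on the jig plate between or beside the blocks (one of two alike); it is to stay as it stands.
- straightedge: Stainless steel straightedge 300 x 32 x 4 mm lying on the table to the robot's right of the jig; a bystander; origin at its underside.
- roller: Yellow plastic seam roller, 165 mm long, 36 mm high, lying on the table to the left of the jig; a bystander; origin at its underside.
- screw: Brass press screw with a cross handle, 84 mm across and 90 mm high, standing on the table to the left of the jig; a bystander; origin at its underside.
- glue: Glue bottle 56 mm in diameter, 150 mm high, standing on the table beside the jig; a bystander; origin at its underside.
- jar: White ceramic jar 72 mm in diameter, 80 mm high, standing on the table beside the jig; a bystander; origin at its underside.
- knifebrush: Small hand brush lying on the table far to the right of the jig; a bystander; origin at its underside.

How it is judged:
By the outcome, as a careful person would: the job done as asked, in the order asked, and still so for the second after the job is handed in, with the robot touching nothing.
It also fails if it takes over 56 s, if anything falls off the work surface, if the arm or the gripper's body presses on something with over 40 N, if the wrist force passes 120 N, or if a joint passes its speed limit or range.

## Working session

There is one attempt and no reset: what is moved stays moved. The work goes in short steps, Python scripts to look and compute and a tool call to move; the robot and the scene stay as the last step left them, time stands still between calls to the robot, and variables do not carry over. Pictures are saved under pics/ and viewed, about 8 in all and at most 12, crops included, and the job is handed in when it is done.

Besides the shell and the picture viewer there is one more tool, called after "Request:" by a JSON object that holds its "fn" and its "kwargs". drive_tool: Moves the arm, as the interface text tells. Its arguments: {"type":"object","properties":{"deltas":{"type":"array","items":{"type":"array"}},"squeeze":{"type":"number"}},"required":["deltas"]}

```bash
mkdir -p pics; python3 - <<'E'
from workcell import *
import cv2,numpy as np
for n in("side","top"):
    p,d=capture(n); np.savez(n+"0.npz",p=p,d=d); cv2.imwrite(f"pics/{n}0.png",p[:,:,::-1]); print(n,camera_params(n))
s=sense();print(s["tcp_pos"],s["tool_rot"],s["clock"],s["width"],s["contact_force"])
E
```

```text
side {'fx': 447.3766917059223, 'fy': 447.3766917059223, 'cx': 256.85088589173847, 'cy': 192.4236493645815, 'k1': -0.06196601688593033, 'R': array([[-0.99989366, -0.01025088, -0.01037273],
       [ 0.00149304,  0.6355778 , -0.77203538],
       [ 0.01450672, -0.77196877, -0.63549491]]), 't': array([0.55423055, 0.09167784, 1.69023217])}
top {'fx': 350.46938951545604, 'fy': 350.46938951545604, 'cx': 259.26418214689875, 'cy': 193.38324559223912, 'k1': -0.10559042751561369, 'R': array([[-2.12292822e-02, -9.99768268e-01, -3.56771202e-03],
       [-9.91897000e-01,  2.15089612e-02, -1.25210647e-01],
       [ 1.25258369e-01,  8.80670701e-04, -9.92123765e-01]]), 't': array([-0.03205516,  0.57061898,  1.42125945])}
[0.18958756 0.64764005 0.2179951 ] [ 0.56609893  0.42368196 -0.424269   -0.56570435] 0.1 0.09283174888695016 [ 0.60348342 -0.59137448 -1.28238053]
```

View pics/side0.png

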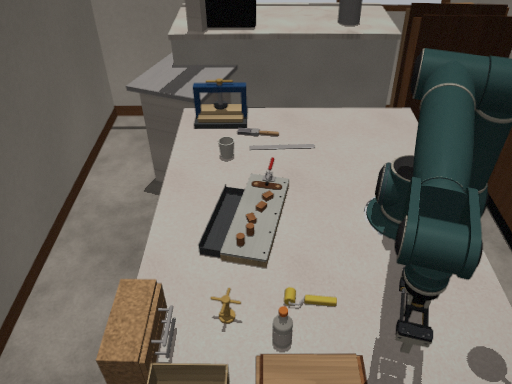

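View pics/top0.png

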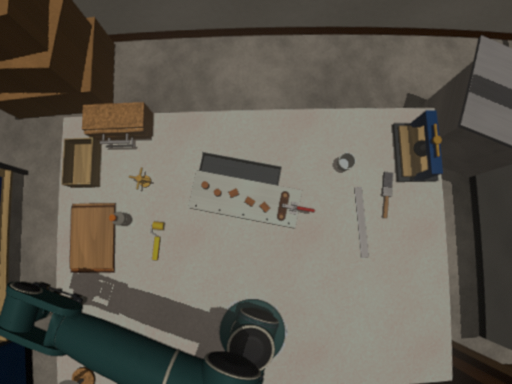

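The side view shows the plate from about (225,260) to (290,180), with the tray to its left and five brown items between (240,239) and (267,195). The top view shows the items from (206,185) to (265,207), the tray at (240,168), and the clamp at (285,207).

```bash
cat > h.py <<'E'
import numpy as np,cv2
from workcell import *
def ray(n,uv):
    c=camera_params(n);K=np.array([[c["fx"],0,c["cx"]],[0,c["fy"],c["cy"]],[0,0,1]])
    q=cv2.undistortPoints(np.float64(uv).reshape(-1,1,2),K,np.array([c["k1"],0,0,0.])).reshape(-1,2)
    d=np.c_[q,np.ones(len(q))]@c["R"]; return -c["R"].T@c["t"],d
def onplane(n,uv,z):
    o,d=ray(n,uv); return o+d*((z-o[2])/d[:,2])[:,None]
def wood(p):
    h=cv2.cvtColor(p,cv2.COLOR_RGB2HSV); return ((h[...,0]<16)&(h[...,1]>105)&(h[...,2]>50)).astype(np.uint8)
E
python3 - <<'E'
from h import *
for n,(x0,y0,x1,y1) in dict(side=(195,150,300,270),top=(180,145,325,235)).items():
    z=np.load(n+"0.npz");p=z["p"];d=z["d"]
    c=cv2.resize(p[y0:y1,x0:x1],None,fx=5,fy=5,interpolation=cv2.INTER_CUBIC)
    cv2.imwrite(f"pics/{n}0c.png",c[:,:,::-1])
    m=np.zeros((384,512),np.uint8);m[y0:y1,x0:x1]=wood(p)[y0:y1,x0:x1]
    k,l,s,ce=cv2.connectedComponentsWithStats(m)
    for i in range(1,k):
        if s[i,4]<15:continue
        zz=np.median(d[l==i]);o,r=ray(n,[ce[i]]);P=o+r[0]*zz
        cn=cv2.minAreaRect(np.argwhere(l==i)[:,::-1].astype(np.float32))
        print(n,ce[i].round(1),s[i],P.round(4),np.round(cn[1],1),round(cn[2]))
E
```

```text
side [270.9 163.5] [269 158   5  12  34] [ 0.4987 -0.2217  0.089 ] [ 2.7 11.7] 16
side [266.4 184.8] [252 181  30   8 136] [ 0.5174 -0.1381  0.0455] [29.3  5.2] 8
side [267.3 195.4] [263 191  10  10  68] [ 0.5145 -0.0585  0.0569] [ 7.2 10.3] 63
side [260.7 205.6] [256 201  11  11  68] [0.5394 0.0032 0.0591] [ 7.8 10.6] 45
side [250.4 223.5] [246 213  10  23 155] [0.575  0.1162 0.0748] [22.  9.] 90
side [240.  238.9] [237 233   7  13  84] [0.6087 0.1863 0.0699] [12.  6.] 90
top [204.6 184.6] [202 182   6   6  33] [0.6057 0.1774 0.0758] [5. 5.] 90
top [217.  192.1] [214 189   7   7  34] [0.5736 0.1268 0.0771] [5.7 5.7] 45
top [233.2 192.6] [229 189   9   8  45] [0.572  0.062  0.0605] [5.8 7.6] 63
top [284.2 196.7] [281 192   7  11  50] [ 0.5528 -0.1469  0.0425] [10.  6.] 90
top [249.3 201. ] [245 197   9   9  45] [ 0.5364 -0.003   0.0586] [7.7 5.5] 31
top [264.1 206.7] [260 203   9   9  45] [ 0.5117 -0.063   0.059 ] [7.8 4.9] 45
top [304.9 208.8] [297 207  17   5  49] [ 0.4972 -0.2253  0.088 ] [16.5  2.9] 11
top [281.2 213.9] [278 209   7  10  46] [ 0.4819 -0.1325  0.042 ] [5.3 9.8] 11
```

View pics/side0c.png

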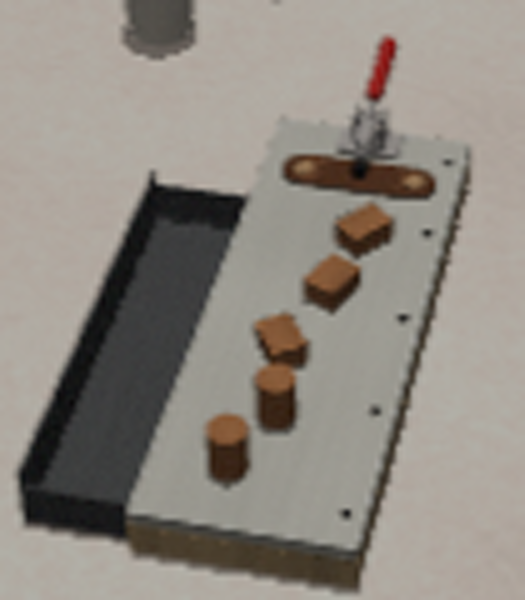

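View pics/top0c.png

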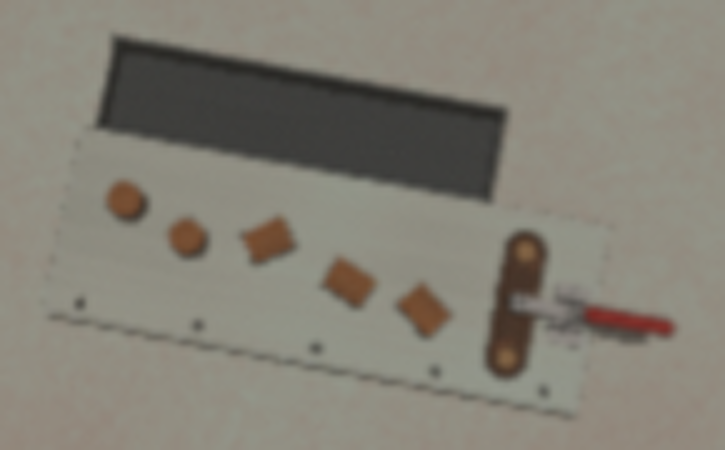

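Both crops show the same order from +y to -y: two round pads (top crop (126,200), (188,238)), then three blocks ((270,240), (349,282), (424,310)), then the template and clamp at (520,300). The plate corners are at (82,127), (610,222), (575,415) and (48,315).

```bash
cat >> h.py <<'E'
def jig():
    uv=np.array([[82,127],[610,222],[575,415],[48,315.]])/5+[180,145]-0.4
    P=onplane("top",uv,0.04)[:,:2]; J=np.array([[80,180],[80,-270],[-80,-270],[-80,180]])/1000
    a=J-J.mean(0);b=P-P.mean(0);U,S,V=np.linalg.svd(a.T@b);R=(U@V).T
    if np.linalg.det(R)<0: R=(U@np.diag([1,-1])@V).T
    t=P.mean(0)-R@J.mean(0); return R,t,P-(J@R.T+t)
E
python3 - <<'E'
from h import *
R,t,res=jig();print("R",R,np.degrees(np.arctan2(R[1,0],R[0,0])),t,"res",res.round(4).tolist())
s=np.array([[82,127],[0,0]])
c2=onplane("side",np.array([[128,518],[360,552],[468,148],[282,120.]])/5+[195,150]-.4,.04)[:,:2]
print("side corners jig",((c2-t)@R*1000).round(1).tolist())
z=np.load("top0.npz");p=z["p"]
m=np.zeros((384,512),np.uint8);m[175:215,195:275]=wood(p)[175:215,195:275]
k,l,st,ce=cv2.connectedComponentsWithStats(m)
for i in range(1,k):
    if st[i,4]<15:continue
    h=.078 if ce[i,0]<225 else .060
    print(ce[i].round(1),((onplane("top",[ce[i]],h)[0,:2]-t)@R*1000).round(1), onplane("top",[ce[i]],h)[0].round(3))
tops=np.array([[227,429],[276,377],[280,330],[333,275],[364,221.]])/5+[195,150]-.4
for q,h in zip(tops,[.078,.078,.06,.06,.06]): print("side",((onplane("side",[q],h)[0,:2]-t)@R*1000).round(1))
from scipy.spatial.transform import Rotation as Ro
print(Ro.from_quat(sense()["tool_rot"]).as_matrix().round(3))
E
```

```text
R [[ 0.97928598  0.20248205]
 [-0.20248205  0.97928598]] -11.682139993032889 [0.55878249 0.05901597] res [[0.0004, 0.0002], [0.0014, 0.001], [-0.0011, 0.003], [-0.0007, -0.0041]]
side corners jig [[80.2, 185.3], [-78.5, 183.3], [-78.7, -261.3], [77.3, -267.9]]
[204.6 184.6] [ 21.7 125. ] [0.605 0.177 0.078]
[217.  192.1] [ 0.7 69.2] [0.573 0.127 0.078]
[233.2 192.6] [12.4  5.7] [0.572 0.062 0.06 ]
[249.3 201. ] [ -9.5 -65.4] [ 0.536 -0.003  0.06 ]
[264.1 206.7] [ -21.5 -129. ] [ 0.512 -0.063  0.06 ]
side [ 24.8 126.4]
side [ 3.7 70.1]
side [16.5  3.3]
side [ -8.6 -63.6]
side [ -18.9 -129.8]
[[ 0.281 -0.    -0.96 ]
 [ 0.96  -0.001  0.281]
 [-0.001 -1.     0.   ]]
```

Request:
{"fn": "drive_tool", "kwargs": {"deltas": [[0,[-3,0,-3],-1],[0,[-7,0,-7],-2],[0,[-11,0,-11],-3],[0,[-15,0,-15],-4],[0,[-19,0,-19],-4.6],[0,[-23,0,-23],-4.6],[0,[-27,0,-27],-4.6],[0,[-30,0,-30],-4.6]], "squeeze": 10}}

```text
clock: 1.1
tcp_pos: [0.3939, 0.2737, 0.2186]
tool_rot: [0.549, 0.446, -0.446, -0.549]
contact_force: [0.3, -0.1, -0.7]
width: 0.0174
```

```bash
cat >> h.py <<'E'
from scipy.spatial.transform import Rotation as Ro
def where(*tg):
    s=sense();R,t,_=jig();p=s["tcp_pos"];M=Ro.from_quat(s["tool_rot"]).as_matrix()
    print("t",s["clock"],"w",round(s["width"],4),"F",s["contact_force"].round(1),"jig mm",((p[:2]-t)@R*1000).round(1),"z",round(p[2]*1000,1),"toolx in jig",(M[:2,0]@R).round(3),"toolz",(M[:2,2]@R).round(3))
    for g in tg:
        w=np.r_[R@(np.array(g[:2])/1000)+t,g[2]/1000]; print(g,"tool cm",((w-p)@M*100).round(2))
E
python3 -c "
from h import *
where((-60,5,200),(-60,5,52))"
```

```text
t 1.1 w 0.0174 F [ 0.3 -0.1 -0.7] jig mm [-205.   176.8] z 218.6 toolx in jig [0.001 1.   ] toolz [-1.     0.001]
(-60, 5, 200) tool cm [-17.16   1.86 -14.52]
(-60, 5, 52) tool cm [-17.16  16.66 -14.52]
```

Request:
{"fn": "drive_tool", "kwargs": {"deltas": [[0,[-4,0,-3.4],0],[0,[-8,0,-6.8],0],[0,[-12,0,-10.2],0],[0,[-16,0,-13.4],0],[0,[-17.2,2,-14.5],0],[0,[-17.2,6,-14.5],0],[0,[-17.2,10,-14.5],0],[0,[-17.2,10,-14.5],0]]}}

```text
clock: 2.1
tcp_pos: [0.4985, 0.078, 0.1154]
tool_rot: [-0.547, -0.445, 0.448, 0.549]
contact_force: [0.0, 0.1, -0.8]
width: 0.0004
```

```bash
python3 -c "
from h import *
where((-60,5,52),(82,5,52))"
```

```text
t 2.1 w 0.0004 F [ 0.   0.1 -0.8] jig mm [-62.9   6.4] z 115.4 toolx in jig [0. 1.] toolz [-1.  0.]
(-60, 5, 52) tool cm [-0.13  6.34 -0.32]
(82, 5, 52) tool cm [ -0.13   6.26 -14.52]
```

Request:
{"fn": "drive_tool", "kwargs": {"deltas": [[0,[-0.1,3,0],0],[0,[-0.1,6,0],0],[0,[-0.1,6.4,0],0],[0,[-0.1,6.4,-1.5],0],[0,[-0.1,6.4,-3],0],[0,[-0.1,6.4,-4.2],0],[0,[-0.1,6.4,-5.4],0],[0,[-0.1,6.4,-6.6],0]]}}

```text
clock: 3.1
tcp_pos: [0.5656, 0.0631, 0.0547]
tool_rot: [-0.548, -0.446, 0.446, 0.548]
contact_force: [0.7, 0.3, -0.3]
width: 0.0006
```

```bash
python3 -c "
from h import *
where((82,5,52))
p,d=capture('side');cv2.imwrite('pics/s1.png',cv2.resize(p[130:290,170:340],None,fx=3.5,fy=3.5,interpolation=2)[:,:,::-1])"
```

```text
t 3.1 w 0.0006 F [ 0.7  0.3 -0.3] jig mm [5.9 5.4] z 54.7 toolx in jig [0.001 1.   ] toolz [-1.     0.001]
(82, 5, 52) tool cm [-0.04  0.27 -7.61]
```

View pics/s1.png

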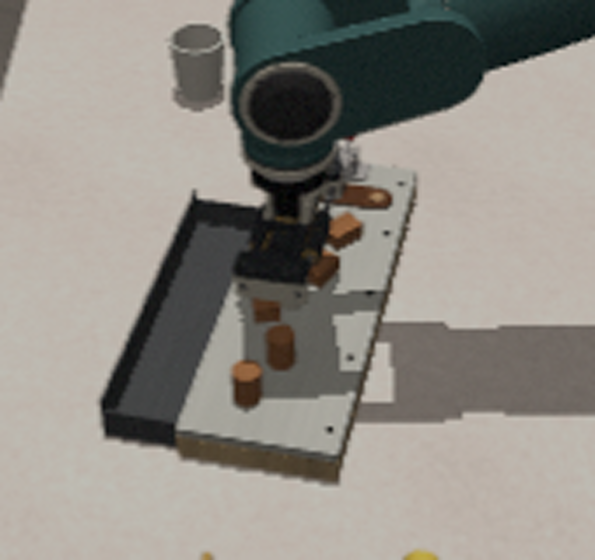

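The fingers are behind the block (at about (265,308)) and are pushing it, and both pads are still standing at (280,347) and (246,384). I'll carry on over the edge, slightly lower.

Request:
{"fn": "drive_tool", "kwargs": {"deltas": [[0,[0,0.4,-0.5],0],[0,[0,0.4,-1.6],0],[0,[0,0.4,-2.7],0],[0,[0,0.4,-3.8],0],[0,[0,0.4,-4.9],0],[0,[0,0.4,-6],0],[0,[0,0.4,-7.1],0],[0,[0,0.4,-8.1],0]]}}

```text
clock: 4.15
tcp_pos: [0.6448, 0.0467, 0.0506]
tool_rot: [0.548, 0.446, -0.446, -0.548]
contact_force: [-0.2, -0.1, -0.1]
width: 0.0005
```

Request:
{"fn": "drive_tool", "kwargs": {"deltas": [[0,[0,0,0],0],[0,[0,0,0],0],[0,[0,-2,0],0],[0,[0,-6,0],0],[0,[0,-8,3],0],[0,[-2,-8,8],0],[0,[-5,-8,12],0],[0,[-7,-8,14.5],0]]}}

```text
clock: 5.15
tcp_pos: [0.4862, 0.0074, 0.1323]
tool_rot: [0.549, 0.447, -0.446, -0.548]
contact_force: [-0.3, 0.1, -0.1]
width: 0.0004
```

```bash
python3 -c "
from h import *
where((-58,-65,50),(85,-65,50))
p,d=capture('side');cv2.imwrite('pics/s2.png',cv2.resize(p[130:290,170:340],None,fx=3.5,fy=3.5,interpolation=2)[:,:,::-1])"
```

```text
t 5.15 w 0.0004 F [-0.3  0.1 -0.1] jig mm [-60.6 -65.2] z 132.3 toolx in jig [0. 1.] toolz [-1.  0.]
(-58, -65, 50) tool cm [ 0.02  8.23 -0.24]
(85, -65, 50) tool cm [  0.02   8.26 -14.54]
```

View pics/s2.png

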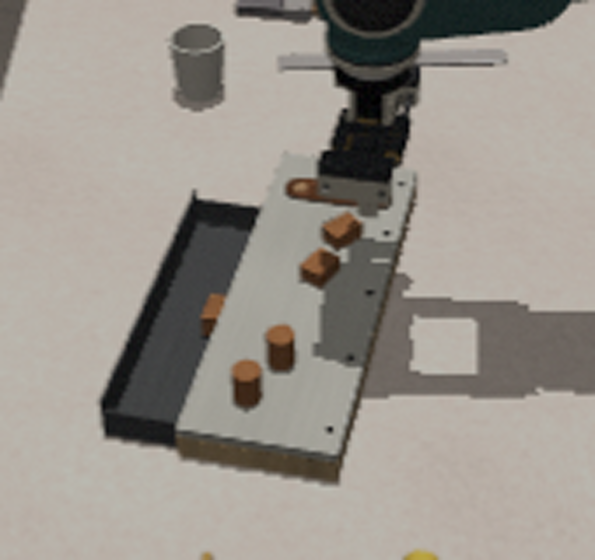

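The first block lies in the tray at (213,315). The pads and the other two blocks haven't moved. The second block is next.

Request:
{"fn": "drive_tool", "kwargs": {"deltas": [[0,[0,4,0],0],[0,[0,7.5,0],0],[0,[0,8.2,0],0],[0,[0,8.2,-1],0],[0,[0,8.2,-2.2],0],[0,[0,8.2,-3.4],0],[0,[0,8.2,-4.6],0],[0,[0,8.2,-5.8],0]]}}

```text
clock: 6.2
tcp_pos: [0.5456, -0.0042, 0.0487]
tool_rot: [-0.548, -0.446, 0.446, 0.548]
contact_force: [-0.8, -0.3, 1.4]
width: 0.0004
```

```bash
python3 -c "
from h import *
where((85,-65,50))"
```

```text
t 6.2 w 0.0004 F [-0.8 -0.3  1.4] jig mm [ -0.1 -64.5] z 48.7 toolx in jig [0.001 1.   ] toolz [-1.     0.001]
(85, -65, 50) tool cm [-0.04 -0.13 -8.51]
```

Request:
{"fn": "drive_tool", "kwargs": {"deltas": [[0,[0,0,-1.1],0],[0,[0,0,-2.2],0],[0,[0,0,-3.3],0],[0,[0,0,-4.4],0],[0,[0,0,-5.5],0],[0,[0,0,-6.6],0],[0,[0,0,-7.7],0],[0,[0,0,-8.8],0]]}}

```text
clock: 7.2
tcp_pos: [0.6315, -0.022, 0.0486]
tool_rot: [-0.548, -0.446, 0.446, 0.548]
contact_force: [1.5, -0.3, -0.8]
width: 0.0003
```

Request:
{"fn": "drive_tool", "kwargs": {"deltas": [[0,[0,0,0],0],[0,[0,0,0],0],[0,[0,-2,0],0],[0,[0,-6,0],0],[0,[0,-8,3],0],[0,[-2,-8,8],0],[0,[-5,-8,12],0],[0,[-6.4,-8,15.3],0]]}}

```text
clock: 8.2
tcp_pos: [0.4665, -0.054, 0.1302]
tool_rot: [0.549, 0.447, -0.446, -0.548]
contact_force: [-0.2, 0.4, 0.2]
width: 0.0007
```

```bash
python3 -c "
from h import *
where((-66,-129,50),(85,-129,50))
p,d=capture('side');cv2.imwrite('pics/s3.png',cv2.resize(p[130:290,170:340],None,fx=3.5,fy=3.5,interpolation=2)[:,:,::-1])"
```

```text
t 8.2 w 0.0007 F [-0.2  0.4  0.2] jig mm [ -67.5 -129.3] z 130.2 toolx in jig [0.001 1.   ] toolz [-1.     0.001]
(-66, -129, 50) tool cm [ 0.04  8.02 -0.14]
(85, -129, 50) tool cm [  0.05   8.05 -15.24]
```

View pics/s3.png

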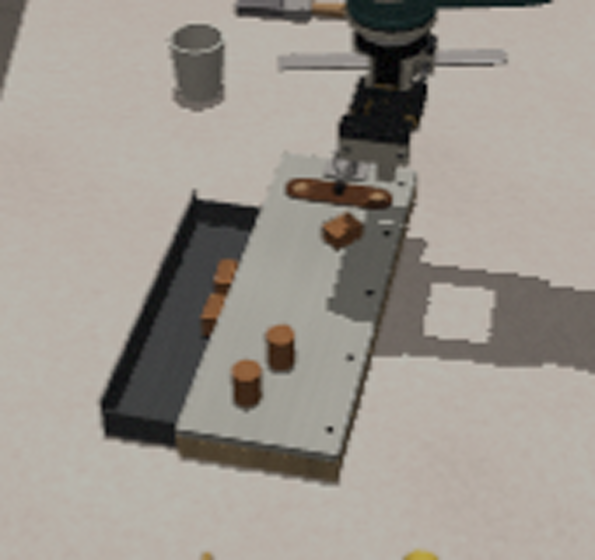

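The second block is also in the tray, at (226,272), and the third is untouched at (342,231). The third is next.

Request:
{"fn": "drive_tool", "kwargs": {"deltas": [[0,[0,4,0],0],[0,[0,7.3,0],0],[0,[0,8,0],0],[0,[0,8,-0.8],0],[0,[0,8,-2],0],[0,[0,8,-3.2],0],[0,[0,8,-4.4],0],[0,[0,8,-5.6],0]]}}

```text
clock: 9.25
tcp_pos: [0.5238, -0.065, 0.0487]
tool_rot: [-0.548, -0.446, 0.446, 0.548]
contact_force: [-0.8, -0.4, -0.0]
width: 0.0005
```

```bash
python3 -c "
from h import *
where((85,-129,50))"
```

```text
t 9.25 w 0.0005 F [-0.8 -0.4 -0. ] jig mm [  -9.1 -128.5] z 48.7 toolx in jig [0.001 1.   ] toolz [-1.     0.001]
(85, -129, 50) tool cm [-0.04 -0.13 -9.41]
```

Request:
{"fn": "drive_tool", "kwargs": {"deltas": [[0,[0,0,-1.2],0],[0,[0,0,-2.4],0],[0,[0,0,-3.6],0],[0,[0,0,-4.8],0],[0,[0,0,-6],0],[0,[0,0,-7.2],0],[0,[0,0,-8.4],0],[0,[0,0,-9.6],0]]}}

```text
clock: 10.25
tcp_pos: [0.6176, -0.0845, 0.0486]
tool_rot: [0.548, 0.446, -0.446, -0.548]
contact_force: [-0.2, -0.7, 0.6]
width: 0.0008
```

Request:
{"fn": "drive_tool", "kwargs": {"deltas": [[0,[0,0,0],0],[0,[0,0,0],0],[0,[0,-2,0],0],[0,[0,-6,0],0],[0,[0,-10,3],0],[0,[0,-12,8],0],[0,[0,-14,13],0],[0,[0,-14,18],0]]}}

```text
clock: 11.25
tcp_pos: [0.4394, -0.0475, 0.1917]
tool_rot: [0.549, 0.447, -0.445, -0.547]
contact_force: [-0.8, 0.2, -0.5]
width: 0.0003
```

```bash
python3 - <<'E'
from h import *
where()
p,d=capture('side');q,e=capture('top')
a=cv2.resize(p[130:290,170:340],None,fx=3,fy=3,interpolation=2);b=cv2.resize(q[135:235,175:335],None,fx=3,fy=3,interpolation=2)
cv2.imwrite('pics/s4.png',a[:,:,::-1]);cv2.imwrite('pics/t4.png',b[:,:,::-1])
R,t,_=jig()
for n,im,dd in(("top",q,e),("side",p,d)):
    k,l,s,ce=cv2.connectedComponentsWithStats(wood(im))
    for i in range(1,k):
        if s[i,4]<12:continue
        o,r=ray(n,[ce[i]]);P=o+r[0]*np.median(dd[l==i]);j=(P[:2]-t)@R*1000
        if abs(j[0])<170 and abs(j[1])<175: print(n,ce[i].round(1),s[i,4],j.round(1),round(P[2]*1000,1))
E
```

```text
t 11.25 w 0.0003 F [-0.8  0.2 -0.5] jig mm [ -95.4 -128.5] z 191.7 toolx in jig [0.001 1.   ] toolz [-1.     0.001]
top [239.3 175.2] 31 [92.7 -2.3] 31.0
top [252.9 177.4] 37 [ 93.7 -60.5] 31.9
top [265.9 179.8] 40 [  93.6 -115.9] 32.1
top [204.6 184.6] 33 [ 21.8 125.1] 77.5
top [217. 192.] 33 [ 1.2 69.3] 76.7
side [233.7 208.7] 136 [ 95.4 -53.3] 29.8
side [249.8 228.8] 85 [ 1.8 78.9] 68.5
side [240.1 238.9] 85 [ 23.1 133.7] 68.9
```

View pics/s4.png

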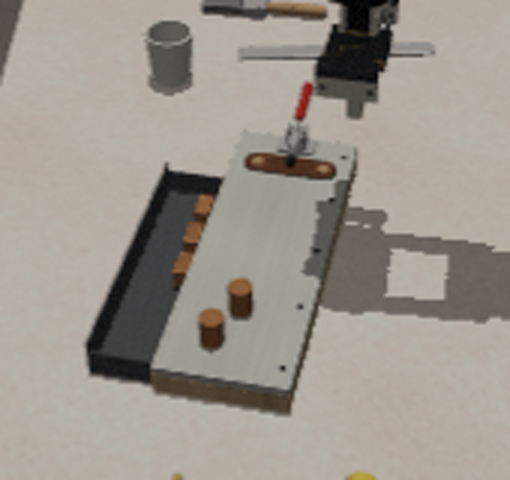

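View pics/t4.png

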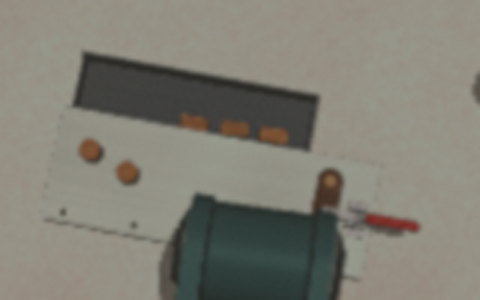

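All three blocks are in the tray, in side crop at (204,206), (193,235) and (183,268). Both pads are where they started, and the clamp and template are undisturbed. The gripper is clear of everything, so I'll hand in.

```bash
python3 -c "
from workcell import *
print(job_done())"
```

```text
the job is handed in; nothing more can be done
None
```

All three blocks are in the catch tray. I pushed each one along its own lane with closed fingers and over the far edge. I handed the job in at about 11.4 s, with the gripper clear and raised to about 190 mm.

- **Blocks:** the last top view puts all three at jig x of about 93 mm, with y at -2, -60 and -116 mm. Their tops are 31–32 mm above the table, below the plate top, so they are standing on edge against the plate side of the tray.
- **Pads:** both still stand where they were, at (22, 125) and (1, 69) mm. They moved less than 1 mm in the top view between the start and the end.
- **Forces and bystanders:** the force reading stayed under about 2 N at the end of every move. The clamp, template, jar and straightedge look unmoved. The rest were not compared one by one after the sweeps, but the arm passed well above them.
- **Disagreements:** the side and top cameras differed by up to 4 mm, from calibration and hand-picked points. In the last side view the three blocks showed up as one group, so their separate positions come from the top view only.

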